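Dial open the rig room's key safe

TASK

Unlock the big grey key safe: turn its dial clockwise to mark 1 (the first mark clockwise of the long double zero mark), then back counterclockwise past zero to mark 9 (the first mark on zero's other side), then clockwise to zero, pausing half a second at each and not running well past marks 1 or 9. Only then slide the square bolt knob fully away from the dial, leaving the dial at zero. Do not turn the knob on the smaller black fan controller.

Things in the scene. Friction and masses are not known exactly. Their poses are not given: they have to be found in the camera images.
- dial (a joint): Angle of the safe's dial, rad: 0 = pointer at the long double zero mark, growing clockwise seen from above. Ten marks 36 degrees (0.628 rad) apart: mark 1 is +0.628, mark 9 is -0.628. No stops in that range, no spring; it stays where left (friction about 0.08 N m). Starts between -0.5 and +0.2. The safe is a fixed grey box 180 x 270 mm, 80 mm tall, dark top, yawed up to 0.3 rad.
- dial_grip (a point): Grip point on the dial's vertical axis, 32 mm above the safe's top. The dial is a steel disc 62 mm wide, 6 mm thick, with an aluminium grip bar 52 mm long, 14 mm thick, 40 mm tall on it; the point is 14 mm below the bar's top, 26 mm above the disc. Axes turn with the dial: x along the bar to the pointer (black line on the bar), z up. At zero x points away from the robot, like bolt_grip's x.
- bolt_grip (a point): Centre of the bolt's steel knob (16 x 16 mm, 34 mm tall, on a 22 x 30 mm foot), 26 mm above the safe's top, 13 mm below the knob's top. Axes are the safe's: x away from the robot (from the dial's axis to its zero mark), y from dial to bolt, z up. It starts 110 mm from the dial's axis and slides only along +y, 45 mm to its stop; friction about 2 N, no spring, stays where left.
- fan_pointer (a point): Tip of the pointer of the fan controller's grey knob, 22 mm from the knob's axis, 77 mm above the table; x points outward from the axis. The controller is a fixed black box 110 x 100 mm, 55 mm tall, with this one knob and no bolt; leave the knob alone.

How it is judged:
By the outcome, as a careful person would: the job done as asked, in the order asked, and still so for the second after the job is handed in, with the robot touching nothing.
It also fails if it takes over 48 s, if anything falls off the work surface, if the arm or the gripper's body presses on something with over 40 N, if the wrist force passes 120 N, or if a joint passes its speed limit or range.

ROBOT

A 6-joint arm with a two-finger parallel gripper is mounted at the origin on the work surface. World frame = base frame: x ahead of the robot, y to its left, z up, the work surface at z = 0. Lengths are in m, angles in degrees, forces in N, time in s.
With the tool pointing down it reaches from about 0.375 to 0.75 m from the base axis. Payload 9 kg.
Tool frame: the origin (TCP) lies midway between the tips of the shut fingers; the grasp point (between the pads) lies 19 mm behind it; z points along the fingers, y is the line along which they close (so a half turn about z gives the same grasp; the last joint's range is limited). The gripper opens to 85 mm and grips with 20 to 120 N. Pads are 22 mm wide; open, the fingers measure 114 mm over their backs; the gripper's body (76 mm by 85 mm) begins 54 mm behind the grasp point. The pads swing forward as they close: fully open they stand 13 mm farther back than shut.
Start: joints at [-12.473, 5.964, 5.575, 89.605, 0, 77.527], TCP at [0.6, 0, 0.231] pointing down, gripper open.
Joint ranges: [-171.21, 171.21], [-48.23, 106.86], [-62.78, 66.21], [-105.2, 120.99], [-86.42, 89.51], [-180, 180]. Speed limits (degrees/s): [127.2, 127.2, 147.25, 180, 180, 180].

INTERFACE

Orientations are given as a 3x3 rotation matrix whose columns are the frame's x, y, z axes.
In Python, from bench import arm gives the robot as it stands. The module is installed in compiled form; this text tells all that it offers.
- The arm moves only by the tool send_rows, never from a script. Its argument "moves" is a list of rows, each a list of 5 numbers: the opening, from 0 (shut) to 1 (fully open), then the shift along the tool's x, y, z in cm, then the turn about the tool's z in rad. In form: [[hand, x, y, z, twist], ...]. A call has 1 to 20 rows; each row shifts and turns the commanded pose from where the row before left it, along the tool's axes as they then stand; what a row does not reach is not made up. A row lasts 1/12 s, in which the tool goes at most 41.7 mm and 7.16 degrees, less where a joint would pass 70% of its speed; a pose out of reach is approached as far as the arm can. A call with a gripper value outside its range is refused whole. The fingers move at their own pace and stop on an object; the grip force is fixed at half the most. Time passes only in rows, so rows that do not move let the fingers close. It gives the time, the measured TCP pose, the force, the opening and the grip force at its end, in the units of the state.
- arm.observe(): the state, without advancing time (a new reading comes with each control period).
- arm.camera(name): name is "scene" or "side" or "wrist"; returns the picture (480x640x3 uint8, red, green, blue); there is no depth.
- arm.camera_params(name): a dict with "fx", "fy", "cx", "cy" (pixels), "k1" (the pictures are not rectified: a ray, as slopes to the right and down, at radius r is drawn at 1 + k1 r^2 times it, then the intrinsics apply), "position" and "attitude" of the camera in the world; the wrist camera has in their place "tool_from_camera" (4x4, takes a point from camera to tool coordinates, whose origin is the TCP and whose axes are the flange's). Camera axes: x right, y up, looking along -z (the intrinsics and any distortion apply to the point x, -y, -z); pixel columns grow to the right and rows downward; lengths in m; the calibration is good to about 2 mm. A picture is of the moment at which its call begins: read the wrist's pose just before it. camera_params takes no time and is no camera call.
- arm.sign_off(): hands the job in; it is judged then, once.
Trained networks look in the newest picture that a camera, given by its name, has taken for a name from the list of things; names that differ only in an ending like _2 or _b are one class to them, and where a whole thing is asked for, a point or a joint stands for the part that bears it (a point fixed in the world has none). Each returns a list of dicts, best first, with "score" (0 to 1); they miss things now and then, are a little off and sometimes report something else, mostly with a low value. They report only what shows in the picture. A call takes as long as a camera call.
- arm.look_for(camera, label): "centre" ([x, y, z] in m, in the coordinates of the camera as it stood for that picture, good to about 4 mm: the middle of the surface that is visible of it).
- arm.masks_of(camera, label): "mask" (480x640 bool, what is visible of it).
- arm.place_of(camera, label): "centre" ([x, y, z] in m, in the coordinates of the camera as it stood for that picture, good to about 4 mm: a listed point, or the origin of a listed thing).
The state is a dict: "time_s": time; "joints": joint angles; "qd": joint speeds; "joint_torque": joint torques, N m; "ee_pos": TCP position; "eef_rot": TCP orientation; "wrist_force": force on the tool from outside, world axes, zero at the start; "torque": the same for the moment, N m; "width": opening from 0.0 (shut) to 1.0 (fully open); "gripper_force": force on a finger pad.
Only numpy, scipy, OpenCV 4.12 (cv2) and the standard library are available. Lean on these libraries where they do the work, as an engineer would, in place of code of your own. Each camera call takes 0.05 s, during which the arm holds its last target. There are 200 camera calls.

## Working session

There is one attempt and no reset: what is moved stays moved. The work goes in short steps, Python scripts to look and compute and a tool call to move; the robot and the scene stay as the last step left them, time stands still between calls to the robot, and variables do not carry over. Pictures are saved under pics/ and viewed, at most 10 in all, crops included, and the job is handed in when it is done.

Besides the shell and the picture viewer there is one more tool, called after ">>>" as name([rows], argument=value, ...), one row to a line, values as JSON. send_rows: Moves the arm, as the interface text tells. Its arguments: {"type":"object","properties":{"moves":{"type":"array"}},"required":["moves"]}

```bash
mkdir -p pics; cat > h.py <<'E'
from bench import arm
import numpy as np, cv2
def c2w(cam,p,s=None):
    P=arm.camera_params(cam); p=np.array(p)
    if cam=='wrist':
        s=s or arm.observe(); q=(np.array(P['tool_from_camera'])@np.r_[p,1])[:3]
        return np.array(s['ee_pos'])+np.array(s['eef_rot'])@q
    return np.array(P['position'])+np.array(P['attitude'])@p
def w2p(cam,w,s=None):
    P=arm.camera_params(cam); w=np.array(w)
    if cam=='wrist':
        s=s or arm.observe(); q=np.array(s['eef_rot']).T@(w-np.array(s['ee_pos']))
        q=(np.linalg.inv(np.array(P['tool_from_camera']))@np.r_[q,1])[:3]
    else: q=np.array(P['attitude']).T@(w-np.array(P['position']))
    a=np.array([q[0],-q[1]])/-q[2]; a=a*(1+P['k1']*(a@a))
    return np.array([P['fx']*a[0]+P['cx'],P['fy']*a[1]+P['cy']])
def p2w(cam,px,z,s=None):
    from scipy.optimize import fsolve
    return np.r_[fsolve(lambda u:w2p(cam,[u[0],u[1],z],s)-np.array(px),[0.55,0]),z]
def shot(cam,name):
    im=arm.camera(cam); cv2.imwrite('pics/'+name,im[:,:,::-1]); return im
E
cat > a.py <<'E'
from h import *
np.set_printoptions(precision=4,suppress=True)
s=arm.observe();print(s['time_s'],s['ee_pos'],s['eef_rot'],s['width'])
ims=[]
for c in ['scene','wrist']:
    im=shot(c,c+'0.png')
    for l in ['dial_grip','bolt_grip','fan_pointer']:
        for d in arm.place_of(c,l)[:2]:
            w=c2w(c,d['centre']);print(c,l,round(d['score'],2),w,w2p(c,w))
E
python3 a.py
```

```text
0.0 [0.5997 0.0001 0.2305] [[ 0.      1.     -0.0013]
 [ 1.     -0.      0.0003]
 [ 0.0003 -0.0013 -1.    ]] 1.0013032786158869
scene dial_grip 0.84 [ 0.5386 -0.2468  0.1122] [222.4042 356.903 ]
scene bolt_grip 0.55 [ 0.5345 -0.1352  0.1062] [272.9869 295.8115]
wrist bolt_grip 0.86 [ 0.533  -0.1374  0.1051] [243.872  378.1411]
```

View pics/scene0.png

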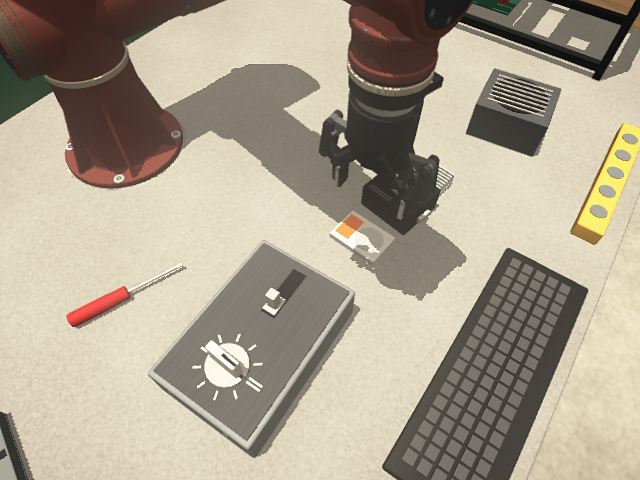

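View pics/wrist0.png

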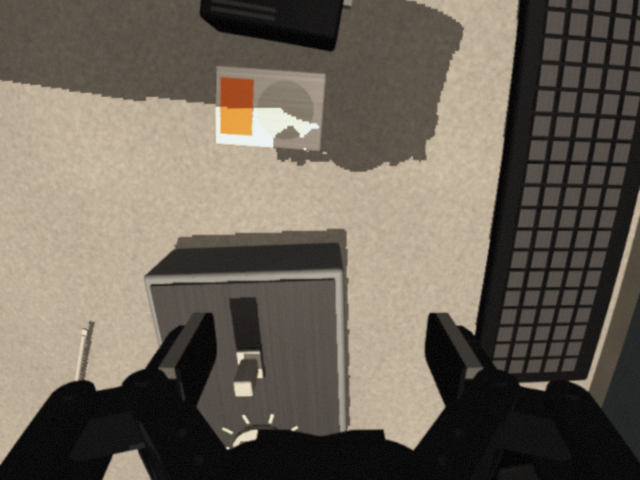

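The scene view shows the safe with the dial at about (225,362), the double zero mark at (253,385) and the bolt at (273,298). The wrist view shows the bolt at (245,375). Next I move above the dial with the fingers across the bar.

>>> send_rows([
  [1,-3.5,-0.9,0,0],
  [1,-3.5,-0.9,0,0],
  [1,-3.5,-0.9,0,0],
  [1,-3.5,-0.9,0,0],
  [1,-3.5,-0.9,0,0],
  [1,-3.5,-0.9,0,0],
  [1,-3.5,-0.8,0,0],
  [1,0,0,0,-0.12],
  [1,0,0,0,-0.12],
  [1,0,0,0,-0.12],
  [1,0,0,0,-0.12],
  [1,0,0,0,-0.12],
  [1,0,0,0,-0.12],
  [1,0,0,0,-0.12],
  [1,0,0,0,-0.12],
  [1,0,0,0,-0.12],
  [1,0,0,0,-0.12],
  [1,0,0,0,-0.12],
  [1,0,0,0,-0.12],
  [1,0,0,0,-0.12],
])

```text
time_s: 2.07
ee_pos: [0.538, -0.245, 0.2313]
eef_rot: [[-1.0, 0.005, 0.0], [0.005, 1.0, 0.0], [-0.0, 0.0, -1.0]]
wrist_force: [0.4, 0.0, -0.4]
width: 1.0
gripper_force: 0.0
```

>>> send_rows([
  [1,0,0,0,-0.05],
  [1,0,0,0,0],
  [1,0,0,0,0],
])

```text
time_s: 2.32
ee_pos: [0.538, -0.245, 0.2313]
eef_rot: [[-0.999, -0.037, 0.0], [-0.037, 0.999, -0.0], [-0.0, -0.0, -1.0]]
wrist_force: [-0.3, -0.4, 0.3]
width: 0.999
gripper_force: 0.0
```

```bash
sed -i "s/c+'0.png'/c+'1.png'/; s/print(s\['time_s'\]/print(s['joints'],s['time_s']/" a.py; python3 a.py
```

```text
[-37.147    4.4073   3.9326  89.5188   0.0016 -39.2742] 2.3167 [ 0.538  -0.245   0.2313] [[-0.9993 -0.0371  0.0001]
 [-0.0371  0.9993 -0.    ]
 [-0.0001 -0.     -1.    ]] 0.9987274109647702
scene dial_grip 0.96 [ 0.537  -0.2451  0.1121] [222.3852 355.2931]
scene bolt_grip 0.85 [ 0.537  -0.1365  0.1075] [273.7067 297.0069]
scene fan_pointer 0.7 [0.5842 0.1984 0.071 ] [410.5451 184.7109]
wrist dial_grip 0.7 [ 0.537  -0.2455  0.1111] [320.4066 230.4546]
wrist bolt_grip 0.74 [ 0.5354 -0.1379  0.1084] [462.16  232.686]
```

View pics/wrist1.png

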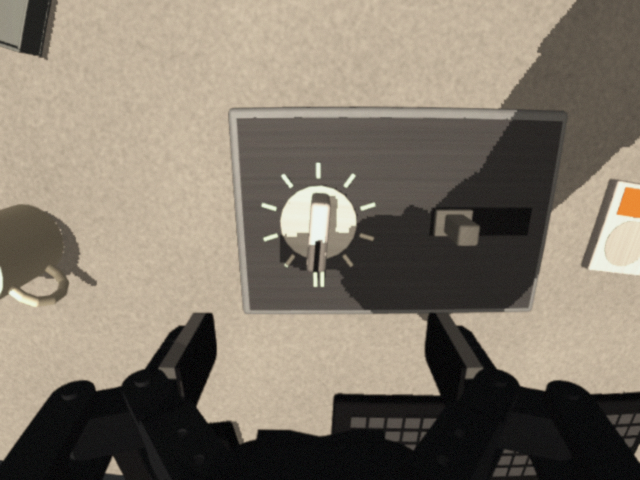

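The wrist view shows the dial centre near (319,222), the pointer end of the bar at (316,270), the double zero mark at (319,280) and the bolt knob at (460,230). I'll rectify it at the marks plane and the bar-top plane to get precise angles.

```bash
cat > r.py <<'E'
from h import *
import sys
def rect(im,cx,cy,z,half=0.05,n=400):
    g=np.linspace(-half,half,n)
    # columns: +y to right, rows: +x down
    m=np.array([[w2p('wrist',[cx+a,cy+b,z],S) for b in g] for a in g],np.float32)
    return cv2.remap(im,m[...,0],m[...,1],cv2.INTER_CUBIC)
S=arm.observe()
E
cat > b.py <<'E'
from r import *
im=cv2.imread('pics/wrist1.png')
A=rect(im,.537,-.246,.08);B=rect(im,.537,-.246,.126)
cv2.imwrite('pics/rect1.png',np.hstack([A,B]))
for px in [(230,110),(565,113),(536,312),(245,312)]: print(p2w('wrist',px,.08,S))
E
python3 b.py
```

```text
Traceback (most recent call last):
  File "b.py", line 3, in <module>
    A=rect(im,.537,-.246,.08);B=rect(im,.537,-.246,.126)
  File "r.py", line 6, in rect
    m=np.array([[w2p('wrist',[cx+a,cy+b,z],S) for b in g] for a in g],np.float32)
                 ~~~^^^^^^^^^^^^^^^^^^^^^^^^^
  File "h.py", line 10, in w2p
    P=arm.camera_params(cam); w=np.array(w)
ValueError: time passes only in moves, steps and waits
```

```bash
sed -i 's/arm.camera_params(cam)/params(cam)/; s/^def c2w/import functools\n@functools.cache\ndef params(c): return arm.camera_params(c)\ndef c2w/' h.py; python3 b.py
```

```text
[ 0.45388567 -0.31720426  0.08      ]
[ 0.44276049 -0.05768521  0.08      ]
[ 0.61737816 -0.04269679  0.08      ]
[ 0.62589043 -0.30990072  0.08      ]
```

View pics/rect1.png

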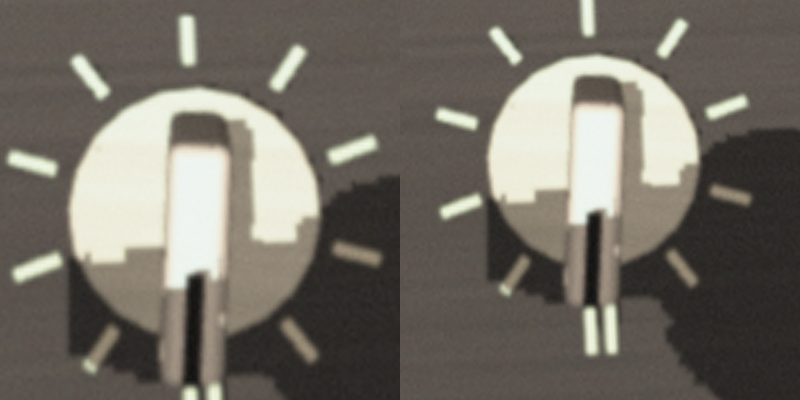

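Rectified, the bar points about 0.06 rad clockwise of zero, the safe yaw is about 0.038, and the dial axis is near (0.5385, -0.246). Next: align, descend, grip.

>>> send_rows([
  [1,0,-0.1,1.7,0.06],
  [1,0,0,1.7,0],
  [1,0,0,1.7,0],
  [1,0,0,1.7,0],
  [1,0,0,1.7,0],
  [1,0,0,1.7,0],
  [1,0,0,1.7,0],
  [1,0,0,1.7,0],
  [1,0,0,0,0],
  [0.5,0,0,0,0],
  [0,0,0,0,0],
  [0,0,0,0,0],
  [0,0,0,0,0],
  [0,0,0,0,0],
  [0,0,0,0,0],
  [0,0,0,0,0],
])

```text
time_s: 4.05
ee_pos: [0.5384, -0.2468, 0.0962]
eef_rot: [[-1.0, 0.021, 0.001], [0.021, 1.0, -0.002], [-0.001, -0.002, -1.0]]
wrist_force: [-1.3, -2.2, 3.4]
width: 0.158
gripper_force: 59.8
```

```bash
python3 - <<'E'
from h import *
s=arm.observe();print({k:np.round(v,3) for k,v in s.items()})
ims=[shot(c,c+'2.png') for c in ['scene','wrist']]
a=cv2.resize(ims[0][260:460,120:340],(400,364));b=cv2.resize(ims[1],(400,364))
cv2.imwrite('pics/m2.png',np.hstack([a,b])[:,:,::-1])
E
```

```text
{'time_s': np.float64(4.05), 'joints': array([-3.7240e+01,  5.5890e+00, -8.8910e+00,  7.5420e+01, -4.3000e-02,
       -3.6036e+01]), 'qd': array([ 0.024,  0.017, -0.042, -0.043,  0.092, -0.107]), 'joint_torque': array([  1.808, -52.577,  47.407,   0.326,   0.768,   0.085]), 'ee_pos': array([ 0.538, -0.247,  0.096]), 'eef_rot': array([[-1.   ,  0.021,  0.001],
       [ 0.021,  1.   , -0.002],
       [-0.001, -0.002, -1.   ]]), 'wrist_force': array([-1.278, -2.193,  3.384]), 'torque': array([-0.411,  0.244,  0.107]), 'gripper_force': np.float64(59.77), 'width': np.float64(0.158)}
```

View pics/m2.png

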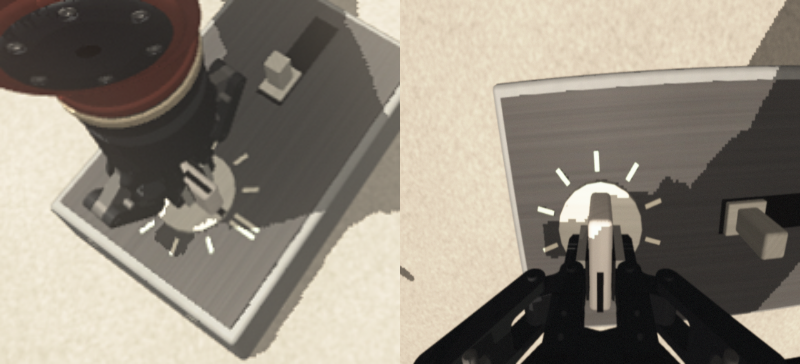

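The crops show both pads on the bar, with the pointer line at right-crop (600,290). The force is low. Turning clockwise to mark 1.

>>> send_rows([
  [0,0,0,0,0.04],
  [0,0,0,0,0.06],
  [0,0,0,0,0.06],
  [0,0,0,0,0.06],
  [0,0,0,0,0.06],
  [0,0,0,0,0.06],
  [0,0,0,0,0.06],
  [0,0,0,0,0.06],
  [0,0,0,0,0.06],
  [0,0,0,0,0.05],
  [0,0,0,0,0],
  [0,0,0,0,0],
  [0,0,0,0,0],
])

```text
time_s: 5.23
ee_pos: [0.5384, -0.247, 0.0962]
eef_rot: [[-0.83, 0.558, 0.001], [0.558, 0.83, -0.002], [-0.002, -0.001, -1.0]]
wrist_force: [-1.0, -2.5, 5.4]
width: 0.154
gripper_force: 60.0
```

```bash
python3 - <<'E'
from r import *
R=np.array(S['eef_rot']);print('dial est',0.038-np.arctan2(-R[1,0],-R[0,0]),S['wrist_force'],S['torque'])
im=shot('wrist','wrist3.png')[:,:,::-1]
cv2.imwrite('pics/m3.png',np.hstack([rect(im,.5385,-.247,.08),rect(im,.5385,-.247,.126)]))
E
```

```text
dial est 0.6295337230349002 [-0.97879851 -2.49779192  5.39611257] [-0.82150661  0.29760795 -0.0597124 ]
```

View pics/m3.png

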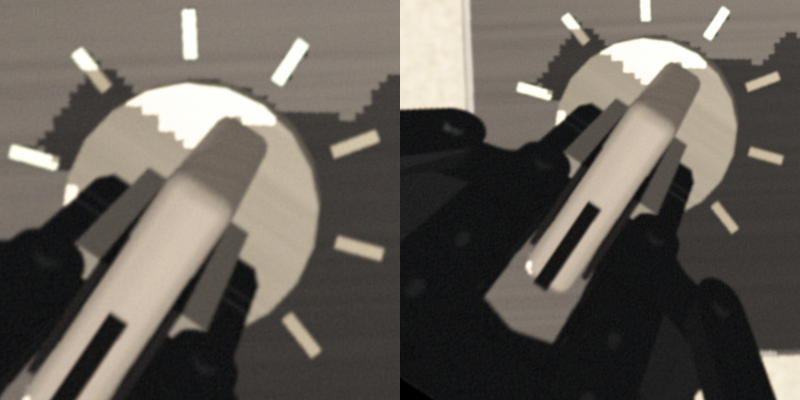

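The bar points at mark 1, at about 0.63 clockwise of zero. Next I complete the pause, then turn counterclockwise to mark 9 and pause.

>>> send_rows([
  [0,0,0,0,0],
  [0,0,0,0,0],
  [0,0,0,0,0],
  [0,0,0,0,0],
  [0,0,0,0,0],
  [0,0,0,0,0],
  [0,0,0,0,-0.05],
  [0,0,0,0,-0.07],
  [0,0,0,0,-0.07],
  [0,0,0,0,-0.07],
  [0,0,0,0,-0.07],
  [0,0,0,0,-0.07],
  [0,0,0,0,-0.07],
  [0,0,0,0,-0.07],
  [0,0,0,0,-0.07],
])

```text
time_s: 6.53
ee_pos: [0.5384, -0.2467, 0.0962]
eef_rot: [[-1.0, -0.022, 0.001], [-0.022, 1.0, -0.001], [-0.001, -0.001, -1.0]]
wrist_force: [-1.2, -3.9, 5.6]
width: 0.155
gripper_force: 60.1
```

>>> send_rows([
  [0,0,0,0,-0.07],
  [0,0,0,0,-0.07],
  [0,0,0,0,-0.07],
  [0,0,0,0,-0.07],
  [0,0,0,0,-0.07],
  [0,0,0,0,-0.07],
  [0,0,0,0,-0.07],
  [0,0,0,0,-0.07],
  [0,0,0,0,-0.05],
  [0,0,0,0,-0.04],
  [0,0,0,0,0],
  [0,0,0,0,0],
  [0,0,0,0,0],
])

```text
time_s: 7.62
ee_pos: [0.5383, -0.2465, 0.0962]
eef_rot: [[-0.784, -0.62, 0.001], [-0.62, 0.784, -0.001], [0.0, -0.001, -1.0]]
wrist_force: [-1.9, -2.4, 7.1]
width: 0.153
gripper_force: 60.1
```

```bash
python3 - <<'E'
from r import *
R=np.array(S['eef_rot']);print('dial est',0.038-np.arctan2(-R[1,0],-R[0,0]),S['wrist_force'],S['torque'])
im=shot('wrist','wrist4.png')[:,:,::-1]
cv2.imwrite('pics/m4.png',np.hstack([rect(im,.5385,-.247,.08),rect(im,.5385,-.247,.126)]))
E
```

```text
dial est -0.6310384533338886 [-1.88923441 -2.37047178  7.0985821 ] [-0.3654201   0.34838198  0.09136859]
```

View pics/m4.png

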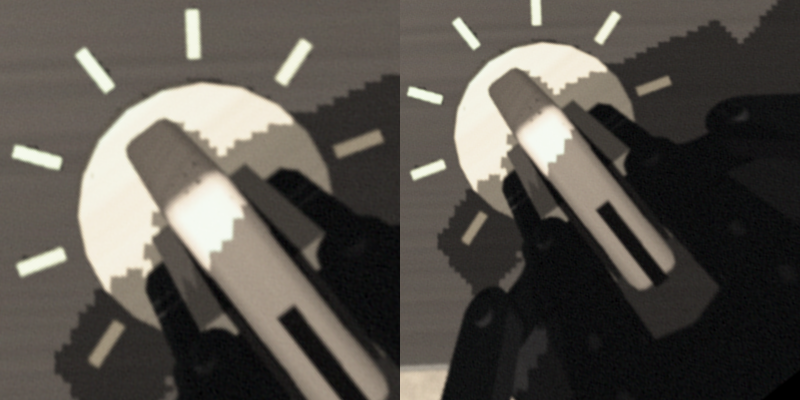

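The bar is parallel to the mark at (94,70), which is opposite mark 9, so the dial is at mark 9. Next I finish the pause, turn clockwise to zero and pause again.

>>> send_rows([
  [0,0,0,0,0],
  [0,0,0,0,0],
  [0,0,0,0,0],
  [0,0,0,0,0],
  [0,0,0,0,0],
  [0,0,0,0,0],
  [0,0,0,0,0.05],
  [0,0,0,0,0.07],
  [0,0,0,0,0.07],
  [0,0,0,0,0.07],
  [0,0,0,0,0.07],
  [0,0,0,0,0.07],
  [0,0,0,0,0.07],
  [0,0,0,0,0.07],
  [0,0,0,0,0.06],
  [0,0,0,0,0.03],
  [0,0,0,0,0],
  [0,0,0,0,0],
  [0,0,0,0,0],
  [0,0,0,0,0],
])

```text
time_s: 9.33
ee_pos: [0.5384, -0.2467, 0.0962]
eef_rot: [[-0.999, -0.039, 0.001], [-0.039, 0.999, -0.002], [-0.001, -0.002, -1.0]]
wrist_force: [-1.2, -3.5, 5.9]
width: 0.157
gripper_force: 60.1
```

>>> send_rows([
  [0,0,0,0,0],
  [0,0,0,0,0],
  [0,0,0,0,0],
  [0,0,0,0,0],
  [0,0,0,0,0],
])

```text
time_s: 9.75
ee_pos: [0.5384, -0.2467, 0.0962]
eef_rot: [[-0.999, -0.039, 0.001], [-0.039, 0.999, -0.001], [-0.001, -0.001, -1.0]]
wrist_force: [-1.2, -3.3, 6.6]
width: 0.152
gripper_force: 60.1
```

```bash
python3 - <<'E'
from r import *
R=np.array(S['eef_rot']);print('dial est',0.038-np.arctan2(-R[1,0],-R[0,0]),S['wrist_force'],S['torque'])
im=shot('wrist','wrist5.png')[:,:,::-1]
cv2.imwrite('pics/m5.png',np.hstack([rect(im,.5385,-.247,.08),rect(im,.5385,-.247,.126)]))
print([ (d['score'],c2w('wrist',d['centre'],S)) for d in arm.place_of('wrist','bolt_grip')])
E
```

```text
dial est -0.0007046808646608074 [-1.19863727 -3.26806256  6.59016223] [-0.54231737  0.21799266 -0.03790055]
[(0.79, array([ 0.5351467 , -0.13541815,  0.10396006]))]
```

View pics/m5.png

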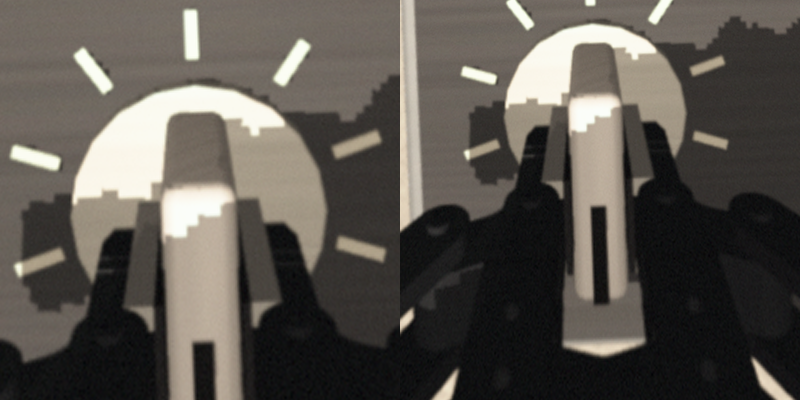

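The bar lines up with the zero mark. Releasing, lifting and moving over to the bolt.

>>> send_rows([
  [0.3,0,0,0,0],
  [0.6,0,0,0,0],
  [0.8,0,0,0,0],
  [0.8,0,0,0,0],
  [0.8,0,0,0,0],
  [0.8,0,0,-1.5,0],
  [0.8,0,0,-2,0],
  [0.8,0,0,-2,0],
  [0.8,0,0,-1.5,0],
  [0.8,0,2.2,0,0],
  [0.8,0,2.2,0,0],
  [0.8,0,2.2,0,0],
  [0.8,0,2.2,0,0],
  [0.8,0,2.2,0,0],
  [0.8,0,0,0,0],
  [0.8,0,0,0,0],
])

```text
time_s: 11.18
ee_pos: [0.5338, -0.1353, 0.1654]
eef_rot: [[-0.999, -0.041, 0.0], [-0.041, 0.999, -0.0], [-0.0, -0.0, -1.0]]
wrist_force: [-0.5, 0.1, -0.8]
width: 0.798
gripper_force: 0.0
```

```bash
python3 - <<'E'
from r import *
print(S['time_s'],S['ee_pos'],S['width'])
a=shot('scene','scene6.png')[:,:,::-1];b=shot('wrist','wrist6.png')[:,:,::-1]
for c in ['scene','wrist']:
  for l in ['bolt_grip','dial_grip']:
    print(c,l,[ (d['score'],c2w(c,d['centre'],S)) for d in arm.place_of(c,l)])
cv2.imwrite('pics/m6.png',np.hstack([cv2.resize(a[260:460,120:340],(400,364)),cv2.resize(b,(400,364))]))
E
```

```text
11.1833 [ 0.53384625 -0.13526761  0.16541986] 0.7983662359648896
scene bolt_grip [(0.93, array([ 0.53524921, -0.13470426,  0.10648722]))]
scene dial_grip [(0.65, array([ 0.53821938, -0.24680817,  0.11085768]))]
wrist bolt_grip [(0.74, array([ 0.53723178, -0.13535375,  0.10680462]))]
wrist dial_grip [(0.84, array([ 0.54104753, -0.24288997,  0.11140155]))]
```

View pics/m6.png

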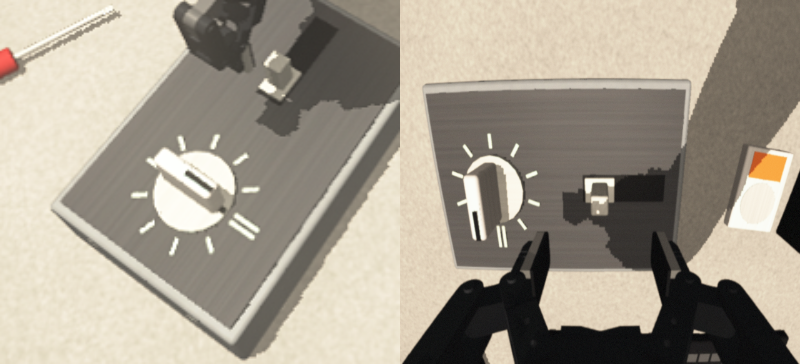

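The crops show the dial free with its bar at zero, and the bolt knob at right-crop (600,195) midway between the fingers. I'll check the dial angle numerically from the pointer line and the zero marks.

```bash
cat > ang.py <<'E'
from r import *
def dial(im):
    g=cv2.cvtColor(rect(im,.5385,-.2467,.126),cv2.COLOR_BGR2GRAY)
    out=[]
    for thr in (30,40):
        n,l,st,ce=cv2.connectedComponentsWithStats((g<thr).astype(np.uint8))
        for i in range(1,n):
            if 300<st[i,4]<4000:
                p=np.argwhere(l==i)[:,::-1].astype(np.float32); (c,(w,h),_)=cv2.minAreaRect(p)
                v=cv2.fitLine(p,cv2.DIST_L2,0,.01,.01).ravel(); v=v[:2]*np.sign(v[1])
                out.append((thr,st[i,4],np.round(c),round(w),round(h),'ccw',round(float(np.arctan2(v[0],v[1])),3)))
    return out
E
python3 - <<'E'
from ang import *
im=cv2.imread('pics/wrist6.png')
for o in dial(im): print(o)
E
```

```text
(30, np.int32(624), array([373., 310.]), 19, 46, 'ccw', -0.75)
(30, np.int32(1677), array([342., 366.]), 24, 87, 'ccw', -0.537)
(30, np.int32(508), array([390., 375.]), 47, 18, 'ccw', -0.215)
(40, np.int32(834), array([194., 253.]), 89, 10, 'ccw', 0.028)
(40, np.int32(2676), array([353., 347.]), 26, 132, 'ccw', -0.532)
(40, np.int32(566), array([390., 374.]), 49, 19, 'ccw', -0.223)
```

The pointer line reads 0.028 against a safe yaw of 0.038–0.041, so the dial is within about 0.01 rad of zero. Next: descend on the bolt and grip it.

>>> send_rows([
  [0.8,0,0,1.8,0],
  [0.8,0,0,1.8,0],
  [0.8,0,0,1.8,0],
  [0.8,0,0,1.6,0],
  [0.8,0,0,0,0],
  [0,0,0,0,0],
  [0,0,0,0,0],
  [0,0,0,0,0],
  [0,0,0,0,0],
  [0,0,0,0,0],
  [0,0,0,0,0],
  [0,0,0,0,0],
])

```text
time_s: 12.48
ee_pos: [0.5344, -0.1365, 0.0967]
eef_rot: [[-0.999, -0.039, 0.002], [-0.039, 0.999, -0.001], [-0.002, -0.001, -1.0]]
wrist_force: [-1.5, -0.0, 5.9]
width: 0.172
gripper_force: 58.7
```

Gripped. Sliding it.

>>> send_rows([
  [0,0,0.4,0,0],
  [0,0,0.4,0,0],
  [0,0,0.4,0,0],
  [0,0,0.4,0,0],
  [0,0,0.4,0,0],
  [0,0,0.4,0,0],
  [0,0,0.4,0,0],
  [0,0,0.4,0,0],
  [0,0,0.4,0,0],
  [0,0,0.4,0,0],
  [0,0,0.2,0,0],
  [0,0,0.1,0,0],
  [0,0,0.1,0,0],
  [0,0,0,0,0],
  [0,0,0,0,0],
])

```text
time_s: 13.73
ee_pos: [0.5326, -0.0926, 0.0967]
eef_rot: [[-0.999, -0.039, 0.002], [-0.039, 0.999, -0.001], [-0.002, -0.001, -1.0]]
wrist_force: [-2.2, -1.5, 5.6]
width: 0.177
gripper_force: 58.8
```

>>> send_rows([
  [0,0,0.1,0,0],
  [0,0,0.05,0,0],
  [0,0,0,0,0],
  [0,0,0,0,0],
])

```text
time_s: 14.07
ee_pos: [0.5326, -0.0918, 0.0967]
eef_rot: [[-0.999, -0.039, 0.002], [-0.039, 0.999, -0.003], [-0.001, -0.003, -1.0]]
wrist_force: [-1.6, -5.3, 4.6]
width: 0.174
gripper_force: 58.9
```

>>> send_rows([
  [0,0,0.1,0,0],
  [0,0,0,0,0],
  [0,0,0,0,0],
])

```text
time_s: 14.32
ee_pos: [0.5326, -0.0917, 0.0967]
eef_rot: [[-0.999, -0.038, 0.001], [-0.038, 0.999, -0.004], [-0.001, -0.004, -1.0]]
wrist_force: [-1.9, -8.3, 3.7]
width: 0.173
gripper_force: 58.8
```

The knob has stopped and the force is rising, so it is at its stop. Backing off 1 mm of command to relax, then release, lift and look.

>>> send_rows([
  [0,0,-0.1,0,0],
  [0,0,0,0,0],
  [0.3,0,0,0,0],
  [0.6,0,0,0,0],
  [0.8,0,0,0,0],
  [0.8,0,0,0,0],
  [0.8,0,0,0,0],
  [0.8,0,0,-1.5,0],
  [0.8,0,0,-3,0],
  [0.8,0,0,-3,0],
  [0.8,0,0,-3,0],
  [0.8,0,0,-2,0],
  [0.8,2,-2,0,0],
  [0.8,2,-2,0,0],
  [0.8,0,0,0,0],
  [0.8,0,0,0,0],
])

```text
time_s: 15.65
ee_pos: [0.4932, -0.1328, 0.2205]
eef_rot: [[-0.999, -0.037, 0.001], [-0.037, 0.999, -0.0], [-0.001, -0.0, -1.0]]
wrist_force: [0.3, 0.4, 0.1]
width: 0.8
gripper_force: 0.0
```

```bash
python3 - <<'E'
from ang import *
print(S['time_s'],S['ee_pos'],S['width'],S['wrist_force'])
a=shot('scene','scene7.png')[:,:,::-1];b=shot('wrist','wrist7.png')[:,:,::-1]
for c in ['scene','wrist']:
  for l in ['bolt_grip','dial_grip']:
    print(c,l,[ (d['score'],c2w(c,d['centre'],S)) for d in arm.place_of(c,l)])
for o in dial(b): print(o)
cv2.imwrite('pics/m7.png',np.hstack([cv2.resize(a[200:460,120:400],(400,371)),cv2.resize(b,(400,371))]))
E
```

```text
15.65 [ 0.49321052 -0.1328426   0.22049655] 0.7995372045755355 [0.30546404 0.43354844 0.09163242]
scene bolt_grip [(0.9, array([ 0.53309728, -0.09206154,  0.10420084]))]
scene dial_grip [(0.68, array([ 0.53769296, -0.24659556,  0.11263748]))]
wrist bolt_grip [(0.84, array([ 0.53206778, -0.09535606,  0.10566203]))]
wrist dial_grip [(0.82, array([ 0.53670358, -0.24148783,  0.11153369]))]
(30, np.int32(3941), array([288., 333.]), 32, 168, 'ccw', -0.532)
(40, np.int32(690), array([195., 254.]), 90, 9, 'ccw', 0.023)
```

View pics/m7.png

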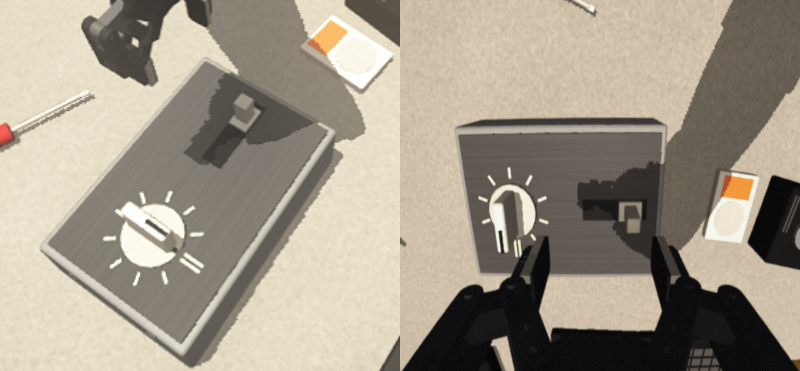

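The bolt knob is at the far end of its slot, at right-crop (630,215). The dial is still at zero and the robot is clear of everything.

```bash
python3 -c "
from bench import arm
print(arm.sign_off())"
```

```text
the job is handed in; nothing more can be done
None
```

The safe job is handed in: dial turned to mark 1, mark 9 and back to zero with pauses of over half a second, then the bolt slid about 45 mm to its stop. The dial stayed at zero to within about 0.02 rad, the fan knob was not touched, and the robot ended clear at about 16 s; the sign-off gave no verdict.

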